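Clamp the housing in the check nest and hold the gauge at its third stop

ROBOT

A 6-joint arm with a two-finger parallel gripper is mounted at the origin on the work surface. World frame = base frame: x ahead of the robot, y to its left, z up, the work surface at z = 0. Lengths are in mm, angles in rad, forces in N, time in s.
With the tool pointing down it reaches from about 350 to 875 mm from the base axis. Payload 4.2 kg.
Tool frame: the origin (TCP) lies at the very end of the fingers, on their centre line; the grasp point (between the pads) lies 19 mm behind it (arm.tcp_to_grasp is the x of the grasp point in the tool frame, in mm); x points along the fingers, z is the direction in which the jaws open and shut, and the axes are right-handed (so a half turn about x gives the same grasp; the last joint's range is limited). The gripper opens to 85 mm and grips with 20 to 120 N. Pads are 22 mm wide; open, the fingers measure 114 mm over their backs; the gripper's body (76 mm by 85 mm) begins 54 mm behind the grasp point. The pads swing forward as they close: fully open they stand 13 mm farther back than shut.
Start: joints at [-0.928, 0.385, 0.008, 0, -1.194, -0.259], TCP at [234.043, -579.503, 231.312] pointing down, gripper open.
Joint ranges: [-3.14, 3.14], [-1.21, 2.06], [-1.07, 1.41], [-3.16, 2.05], [-2.99, -0.16], [-3.1, 3.1]. Speed limits (rad/s): [2.79, 2.79, 3.14, 3.14, 3.14, 3.14].

INTERFACE

Orientations are given as a unit quaternion [x, y, z, w].
In Python, from bench import status, get_image, job, arm gives the robot as it stands.
- The arm moves only by the tool apply_moves, never from a script. Its argument "targets" is text: rows parted by semicolons, each of 5 numbers parted by spaces: the shift along the tool's x, y, z in mm, then the turn about the tool's x in degrees, then the gripper's target within -1 to 1 (shut at 1, half-way at 0, fully open at -1). In form: dx dy dz spin hand; .... A call has 1 to 10 rows; each row is the pose to reach, as a shift and turn from the pose commanded when the call began, along the tool's axes at that moment; what a row does not reach only later rows make up. A row lasts 1/12 s, in which the tool goes at most 41.7 mm and 7.16 degrees, less where a joint would pass 70% of its speed; a pose out of reach is approached as far as the arm can. A call with a gripper value outside its range is refused whole. The fingers move at their own pace and stop on an object; the grip force is fixed at half the most. Time passes only in rows, so rows that repeat a pose let the fingers close. It gives the time, the measured TCP pose, the force and the opening at its end, in the units of the state.
- status.read_state(): the state, without advancing time (a new reading comes with each control period).
- get_image(name): name is "scene" or "top" or "wrist"; returns a dict with "img" (480x640x3 uint8, red, green, blue), "mtx" (3x3 intrinsics, pixels), "k1" (the pictures are not rectified: a ray, as slopes to the right and down, at radius r is drawn at 1 + k1 r^2 times it, then the intrinsics apply), "world_from_camera" (4x4, takes a point from camera to world coordinates). Camera axes: x right, y down, z forward; pixel columns grow to the right and rows downward; lengths in mm; the calibration is good to about 2 mm. A picture is of the moment at which its call begins. There is no depth.
- job.job_done(): hands the job in, once; it reports no verdict.
The state is a dict: "clock": time; "joints": joint angles; "joint_vel": joint speeds; "joint_efforts": joint torques, N m; "position": TCP position; "ee_rot": TCP orientation; "contact_force": force on the tool from outside, world axes, zero at the start; "wrist_torque": the same for the moment, N m; "gripper_width": finger opening in mm.
Only numpy, scipy, OpenCV 4.12 (cv2) and the standard library are available. Lean on these libraries where they do the work, as an engineer would, in place of code of your own. Each camera call takes 0.05 s, during which the arm holds its last target.

TASK

Swing the red-gripped toggle clamp over centre so that it presses on the white housing in the check nest. Then turn the black indexing knob clockwise from its home by three clicks, to the third stop and not on to the fourth, and finish with the gripper still holding it there with the clamp still closed: the knob is sprung and runs home if let go. Leave the other things on the bench alone and the housing in its nest.

Things in the scene. Friction and masses are not known exactly. Their poses are not given: they have to be found in the camera images.
- fixture: Check fixture, fixed: aluminium plate 160 x 380 mm, top 16 mm above the bench. Origin: bench level under its centre; z up, y from knob end to clamp end, x across, away from the robot at yaw 0. In this frame, mm: clamp pivot (0, 140, 70), its bracket 36 x 36 wide, 82 high; housing centre (0, 55), top 48; knob axis (0, -130) on a grey box 76 x 70, dial top 62; gauge rod along y, 37 up, between them.
- clamp_pivot (a point): Point on the clamp's hinge axis, at the middle of the arm; the axis is level, along the fixture's x.
- clamp (a joint): Clamp angle, rad: 0 = open, arm leaning 20 degrees from vertical outwards (fixture +y) at its stop; 0.35 = upright, the centre; 1.92 = closed, arm level along fixture -y, rubber foot on the housing. Sprung over centre: below 0.35 it goes back open, beyond it swings shut by itself in about 1 s (damped) and presses with about 10 N. About 3 N at the grip takes it over.
- clamp_grip (a point): Middle of the clamp's red grip, on the arm's centre line 130 mm from the pivot. The grip is a red bar of 18 mm diameter, 92 to 155 mm from the pivot; nearer to it the arm is steel, 16 mm wide (along the hinge) and 10 mm thick. The grip's end is 216 mm above the bench when open and rises to 225 upright: push on its last 30 mm, from outside.
- housing: White housing, loose in the nest, 50 x 60 x 32 mm (x, y, z), origin at the centre of its underside, axes along the fixture's; 16 mm above the bench. Blue stops 12 mm high hold it with about 1 mm play.
- nest (a point): Centre of the nest's floor: where the housing's origin belongs, on the plate's top.
- knob_grip (a point): Point on the knob's vertical axis at the height to grip, 94 mm above the bench. The knob is a black bar 50 mm long, 13 mm wide, its flat sides 68 to 108 mm above the bench, on a disc 42 mm across. The point turns with the knob: its x axis runs along the bar to the end with a white line. At home the bar lies along fixture x, white line to +x.
- knob (a joint): Knob angle, rad, growing clockwise seen from above: 0 = home; a click each 22.5 degrees: stops at 0.393, 0.785, 1.178 (third), 1.571; hard end 1.85. Dial marks show the stops, the wide one home. A return spring (0.10 N m at home, 0.22 at the third stop) always draws it home; each click is a ripple of +-0.08 N m on that, felt as a fall of torque on nearing a stop. No stop holds it by itself.
- spare_housing: Bystander: another white housing like that in the nest, standing on the bench; origin under its centre.
- red_bin: Bystander: red open bin 150 x 110 x 70 mm; origin under its centre.
- bottle: Bystander: white bottle, 56 mm diameter, 150 mm tall, blue cap; origin under its centre.
- screwdriver: Bystander: screwdriver 150 mm long with a yellow handle, lying on the bench; origin under its middle.
Mind the look-alikes: they are no part of the job. Leave any green or turquoise look-alike of the housing alone.

How it is judged (in metres and radians):
On the way, in this order (a step that is already met when the one before it is completed fails the run):
1. the clamp is closed and presses on the housing in its nest (value of joint clamp above 1.85 rad and contact force between clamp and housing above 2 N and distance between housing and nest below 0.004 m), for 0.2 s.
2. the fingers hold the knob at the third stop, the clamp still closed (value of joint knob between 1.0381 and 1.3181 rad and contact force between the fingers and knob above 2 N and value of joint clamp above 1.85 rad and contact force between clamp and housing above 2 N), for 0.3 s.
At the end, for the whole second after the job is handed in: The fingers hold the knob (over 2 N) still at 1.178 rad, the third stop, within 0.14 rad; the clamp is closed (over 1.85 rad) and presses on the housing with over 2 N; the housing is within 4 mm of its place in the nest (all of step 2 and distance between housing and nest below 0.004 m and velocity of joint knob between -0.1 and 0.1 rad/s); the arm keeps its last pose, push and grip.
It fails at once if the knob is turned on towards the fourth stop (past 1.41 rad) (value of joint knob above 1.41372 rad).
It fails at once if the spare housing is moved by more than 30 mm (distance of spare_housing from where it was at the start of the episode above 0.03 m).
It fails at once if the red bin is moved by more than 30 mm (distance of red_bin from where it was at the start of the episode above 0.03 m).
It fails at once if the bottle is moved by more than 30 mm (distance of bottle from where it was at the start of the episode above 0.03 m).
It fails at once if the screwdriver is moved by more than 30 mm (distance of screwdriver from where it was at the start of the episode above 0.03 m).
It also fails if it takes over 51 s, if anything falls off the work surface, if the arm or the gripper's body presses on something with over 40 N, if the wrist force passes 120 N, or if a joint passes its speed limit or range.

## Working session

There is one attempt and no reset: what is moved stays moved. The work goes in short steps, Python scripts to look and compute and a tool call to move; the robot and the scene stay as the last step left them, time stands still between calls to the robot, and variables do not carry over. Pictures are saved under pics/ and viewed, and the job is handed in when it is done.

Besides the shell and the picture viewer there is one more tool, called after ">>>" as a command line: name --argument value ..., lists and objects as JSON in quotes. apply_moves: Moves the arm, as the interface text tells. Its arguments: {"type":"object","properties":{"targets":{"type":"string"}},"required":["targets"]}

```bash
mkdir -p pics; ls
python3 - <<'E'
from bench import status,get_image,job,arm
import cv2
print(status.read_state()); print([a for a in dir(arm) if a[0]!='_'])
for n in ("scene","top","wrist"):
    d=get_image(n); cv2.imwrite(f"pics/{n}0.png",d["img"][:,:,::-1]); print(n,d["mtx"],d["k1"],d["world_from_camera"])
E
```

```text
pics
{'clock': 0.0, 'joints': array([-9.28393364e-01,  3.85554454e-01,  6.62536389e-03, -5.00591463e-04,
       -1.19398264e+00, -2.58618241e-01]), 'joint_vel': array([-0.00012403,  0.00116601,  0.00053344,  0.00078547, -0.00129043,
       -0.00011686]), 'joint_efforts': array([ 1.13143960e-03, -3.92290413e+01,  1.88405871e+01,  4.18619290e+00,
       -4.59891802e-03,  3.94524392e-06]), 'position': array([ 233.83260937, -578.9838497 ,  230.22242619]), 'ee_rot': array([-0.58549182,  0.39511684,  0.5867964 ,  0.39591918]), 'contact_force': array([0.61166543, 0.16124101, 0.01646307]), 'wrist_torque': array([-0.00251835, -0.01624678, -0.02207745]), 'gripper_width': 85.54402355276413}
['IKError', 'tcp_to_grasp']
scene [[583.51629742   0.         318.14336753]
 [  0.         583.51629742 234.10608545]
 [  0.           0.           1.        ]] -0.1686773890598198 [[ 6.38716216e-01  6.42689991e-01 -4.23073482e-01  1.11161206e+03]
 [ 7.69309425e-01 -5.23184841e-01  3.66661467e-01 -4.66108238e+02]
 [ 1.43040227e-02 -5.59667042e-01 -8.28594109e-01  1.19608915e+03]
 [ 0.00000000e+00  0.00000000
[... 182 characters left out ...]
97783263 [[-1.02440978e-01 -9.72490225e-01  2.09209483e-01  2.55054263e+02]
 [-9.94738073e-01  1.00449534e-01 -2.01508601e-02  1.52102068e+01]
 [-1.41848068e-03 -2.10172912e-01 -9.77663201e-01  1.61980076e+03]
 [ 0.00000000e+00  0.00000000e+00  0.00000000e+00  1.00000000e+00]]
wrist [[365.99059435   0.         318.25490416]
 [  0.         365.99059435 239.43072483]
 [  0.           0.           1.        ]] -0.06382662989551846 [[-3.73637089e-01  8.78304559e-01  2.98289167e-01  1.58410159e+02]
 [ 9.27574721e-01  3.53554516e-01  1.20848422e-01 -6.10046642e+02]
 [ 6.80238281e-04  3.21838944e-01 -9.46794186e-01  3.73314887e+02]
 [ 0.00000000e+00  0.00000000e+00  0.00000000e+00  1.00000000e+00]]
```

View pics/scene0.png

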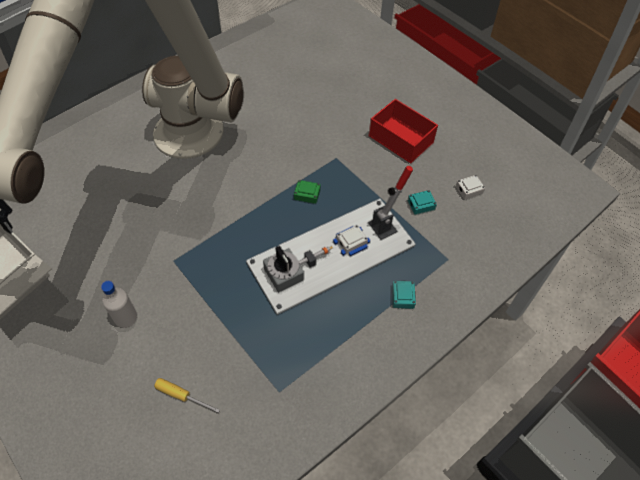

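View pics/top0.png

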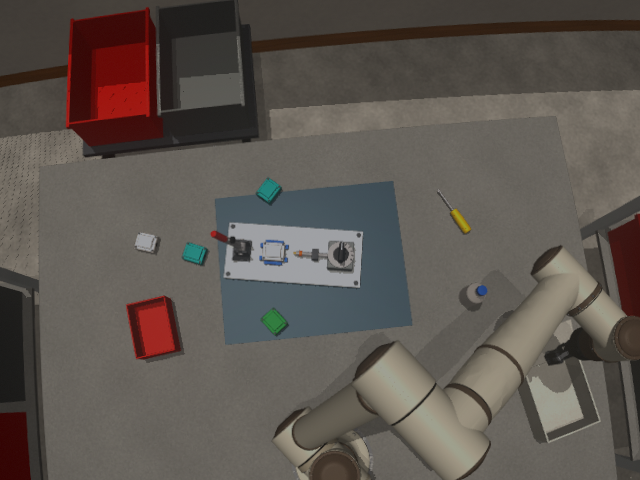

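View pics/wrist0.png

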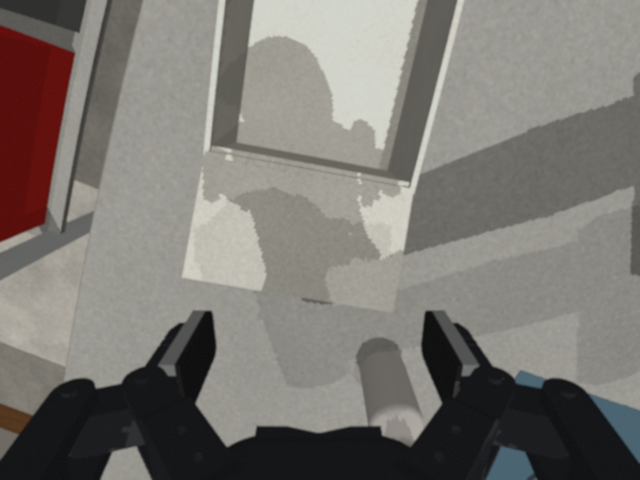

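Scene view: clamp grip, red (405,178); nest housing (352,240); knob (282,257); gauge rod (320,255). Top view: grip (215,234), bracket (242,250), nest housing (274,252), knob (341,255).

Things that could be mistaken, in scene pixels:
- **For the red grip:** the red bin (403,128) and the red floor bins (445,40).
- **For the nest housing:** the white spare (470,186), turquoise (422,201) and (404,294), and green (307,191).
- **For the knob:** the black clamp bracket (382,222).

I choose the ones on the aluminium plate.

```bash
cat > h.py <<'E'
import numpy as np, cv2
from bench import status,get_image
from scipy.spatial.transform import Rotation as R
def ray(d,uv):
    n=cv2.undistortPoints(np.array([[uv]],float),d["mtx"],np.array([d["k1"],0,0,0,0.]),None,None,None,(3,50,1e-10)) if False else cv2.undistortPoints(np.array([[uv]],float),d["mtx"],np.array([d["k1"],0,0,0,0.]))
    v=np.array([*n[0,0],1.]); T=d["world_from_camera"]; return T[:3,3],T[:3,:3]@v
def plane(d,uv,z):
    o,v=ray(d,uv); return o+v*(z-o[2])/v[2]
def two(d1,u1,d2,u2):
    o1,v1=ray(d1,u1);o2,v2=ray(d2,u2)
    t=np.linalg.lstsq(np.c_[v1,-v2],o2-o1,rcond=None)[0]
    a=o1+v1*t[0];b=o2+v2*t[1]; return (a+b)/2,np.linalg.norm(a-b)
def proj(d,P):
    T=np.linalg.inv(d["world_from_camera"]); r,_=cv2.Rodrigues(T[:3,:3])
    return cv2.projectPoints(np.array(P,float).reshape(-1,3),r,T[:3,3],d["mtx"],np.array([d["k1"],0,0,0,0.]))[0][:,0]
E
python3 - <<'E'
from h import *
D={}
for n in ("scene","top"):
    d=get_image(n);D[n]=d;im=d["img"]
    hsv=cv2.cvtColor(im,cv2.COLOR_RGB2HSV)
    m=((hsv[...,2]>150)&(hsv[...,1]<40)).astype(np.uint8)*255
    m=cv2.morphologyEx(m,cv2.MORPH_CLOSE,np.ones((5,5)))
    cs,_=cv2.findContours(m,cv2.RETR_EXTERNAL,cv2.CHAIN_APPROX_NONE)
    c={"scene":(300,280),"top":(300,240)}[n]
    for k in cs:
        if cv2.contourArea(k)>800:
            h=cv2.convexHull(k); print(n,cv2.contourArea(k),cv2.boundingRect(k))
            if cv2.boundingRect(k)[0]<c[0]<sum(cv2.boundingRect(k)[::2]) and cv2.boundingRect(k)[1]<c[1]<sum(cv2.boundingRect(k)[1::2]):
                P=np.array([plane(d,p,16)[:2] for p in h[:,0].astype(float)],np.float32)
                r=cv2.minAreaRect(P); print(" plate",r, cv2.boxPoints(r).tolist())
    m=((hsv[...,1]>150)&(hsv[...,2]>80)&((hsv[...,0]<6)|(hsv[...,0]>174))).astype(np.uint8)
    x0,x1,y0,y1={"scene":(390,420,160,192),"top":(205,232,222,245)}[n]
    ys,xs=np.nonzero(m[y0:y1,x0:x1]);print(" red",len(xs),xs.mean()+x0,ys.mean()+y0, xs.min()+x0,xs.max()+x0,ys.min()+y0,ys.max()+y0)
    D[n]["red"]=(xs.mean()+x0,ys.mean()+y0)
print(two(D["scene"],D["scene"]["red"],D["top"],D["top"]["red"]))
def crop(n,x0,y0,w,h,s,f):
    cv2.imwrite(f,cv2.resize(D[n]["img"][y0:y0+h,x0:x0+w,::-1],None,fx=s,fy=s,interpolation=cv2.INTER_CUBIC))
crop("scene",240,160,190,150,4,"pics/c1.png");crop("top",200,215,190,85,4,"pics/c2.png")
E
```

```text
scene 1290.0 (529, 308, 54, 52)
scene 804.5 (0, 233, 42, 46)
scene 6674.5 (247, 199, 168, 114)
 plate ((568.06201171875, 48.56585693359375), (378.6315002441406, 159.1688690185547), 80.07955932617188) [[457.0521240234375, -124.20838928222656], [613.841064453125, -151.6300811767578], [679.0718994140625, 221.34010314941406], [522.282958984375, 248.7617950439453]]
scene 5109.0 (0, 0, 74, 185)
 red 178 404.44943820224717 176.14606741573033 396 413 160 189
top 1508.0 (529, 377, 53, 57)
top 1925.0 (371, 359, 106, 111)
top 6593.5 (224, 223, 139, 64)
 plate ((571.149658203125, 47.38963317871094), (375.97076416015625, 155.128173828125), 80.00593566894531) [[462.1383972167969, -124.28225708007812], [614.91259765625, -151.20416259765625], [680.160888671875, 219.0615234375], [527.38671875, 245.98342895507812]]
 red 66 217.45454545454547 234.8030303030303 211 226 231 239
(array([602.97502599, 227.66837035, 195.69491098]), np.float64(2.9094266635846306))
```

```bash
true
```

```text
(no output)
```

View pics/c1.png

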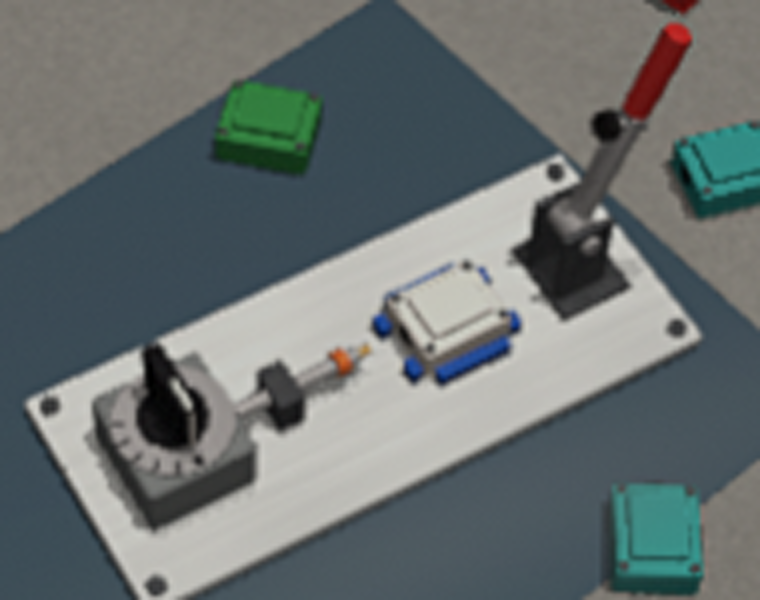

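View pics/c2.png

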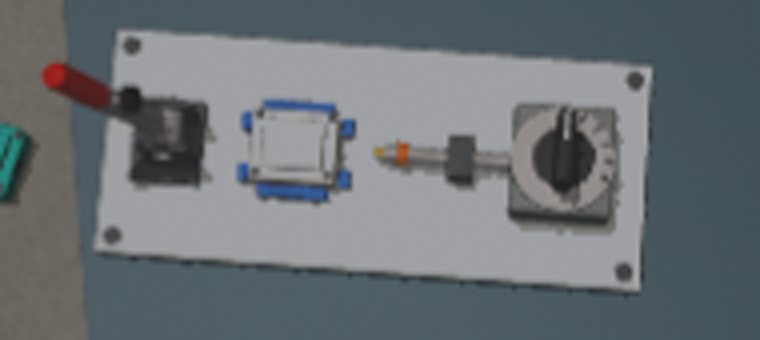

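Run:
```python
from h import *
s=status.read_state(); M=R.from_quat(s["ee_rot"]).as_matrix(); print(M.round(3)); p=s["position"]
C=np.array([569.6,48.]);a=np.radians(-9.96);Rf=np.array([[np.cos(a),-np.sin(a)],[np.sin(a),np.cos(a)]])
for nm,f,z in [("out",(0,245),290),("out2",(0,245),197),("over",(0,125),197),("knob",(0,-130),75)]:
    w=np.r_[C+Rf@np.array(f),z]; print(nm,w.round(1),"shift",(M.T@(w-p)).round(1))
print("tool z heading",np.degrees(np.arctan2(M[1,2],M[0,2])),"fixture y heading",80.04)
for n in("scene","top"):
    d=get_image(n)
    for f,z in [((0,-130),108),((0,55),48),((0,193),216),((25,-130),108)]:
        print(n,f,proj(d,np.r_[C+Rf@np.array(f),z]).round(1))
```

```text
[[-0.    -0.927 -0.374]
 [ 0.001 -0.374  0.927]
 [-1.     0.     0.001]]
out [612.  289.3 290. ] shift [ -58.6 -675.7  664. ]
out2 [612.  289.3 197. ] shift [  34.4 -675.7  663.9]
over [591.2 171.1 197. ] shift [  34.3 -612.2  562. ]
knob [547.1 -80.   75. ] shift [ 156.1 -477.3  345.5]
tool z heading 111.9853817313048 fixture y heading 80.04
scene (0, -130) [[282.2 254.2]]
scene (0, 55) [[352.1 235.4]]
scene (0, 193) [[409.6 167.9]]
scene (25, -130) [[287.5 262.7]]
top (0, -130) [[341.1 251.3]]
top (0, 55) [[272.8 250.9]]
top (0, 193) [[212.4 233.7]]
top (25, -130) [[341.7 242.1]]
```

>>> apply_moves --targets "-40 0 0 0 1; -60 -20 20 5 1; -60 -45 45 10 1; -60 -70 70 15 1; -60 -95 95 20 1; -60 -120 120 25 1; -60 -145 145 32 1; -60 -170 170 32 1; -60 -195 195 32 1; -60 -220 220 32 1"

```text
clock: 1.18
position: [355.9, -291.5, 291.6]
ee_rot: [-0.455, 0.542, 0.454, 0.542]
contact_force: [0.6, 0.3, 0.3]
gripper_width: 0.0
```

```bash
cat > w.py <<'E'
from h import *
import sys
C=np.array([569.6,48.]);a=np.radians(-9.96);Rf=np.array([[np.cos(a),-np.sin(a)],[np.sin(a),np.cos(a)]])
def rep():
    s=status.read_state(); M=R.from_quat(s["ee_rot"]).as_matrix(); p=s["position"]
    print("t",s["clock"],"p",p.round(1),"F",s["contact_force"].round(1),"tq",s["wrist_torque"].round(2),"w",round(s["gripper_width"],1),"j",s["joints"].round(2),"xax",M[:,0].round(3))
    print("heading z",np.degrees(np.arctan2(M[1,2],M[0,2])).round(2),"fixture xy",(Rf.T@(p[:2]-C)).round(1))
    for nm,f,z in [("out",(0,245),290),("out2",(0,245),197),("over",(0,125),197),("knobabove",(0,-130),180),("knob",(0,-130),75)]:
        w=np.r_[C+Rf@np.array(f),z]; print(nm,w.round(1),"shift",(M.T@(w-p)).round(1))
if __name__=="__main__": rep()
E
python3 w.py
```

```text
t 1.1833 p [ 355.9 -291.5  291.6] F [0.6 0.3 0.3] tq [-0.03 -0.09  0.03] w 0.0 j [-0.33  0.06 -0.27 -0.   -1.24 -1.41] xax [ 0.001 -0.    -1.   ]
heading z 79.98 fixture xy [-151.8 -371.3]
out [612.  289.3 290. ] shift [   1.6 -151.1  616.5]
out2 [612.  289.3 197. ] shift [  94.6 -151.1  616.5]
over [591.2 171.1 197. ] shift [  94.6 -151.2  496.5]
knobabove [547.1 -80.  180. ] shift [ 111.7 -151.4  241.5]
knob [547.1 -80.   75. ] shift [ 216.7 -151.4  241.5]
```

>>> apply_moves --targets "0 -10 40 0 1; 0 -20 80 0 1; 0 -30 120 0 1; 0 -40 160 0 1; 0 -50 200 0 1; 0 -60 240 0 1; 0 -70 280 0 1; 0 -80 320 0 1; 0 -90 360 0 1; 0 -100 400 0 1"

```text
clock: 2.02
position: [524.0, 85.5, 291.6]
ee_rot: [-0.455, 0.541, 0.455, 0.542]
contact_force: [0.4, -1.2, -0.7]
gripper_width: -0.3
```

>>> apply_moves --targets "0 -10 40 0 1; 0 -20 80 0 1; 0 -30 120 0 1; 0 -40 160 0 1; 0 -50 200 0 1; 0 -51 216 0 1; 0 -51 216 0 1; 0 -51 216 0 1"

```text
clock: 2.68
position: [611.3, 288.1, 290.1]
ee_rot: [-0.455, 0.542, 0.455, 0.541]
contact_force: [0.2, -0.4, -0.0]
gripper_width: 0.1
```

Run:
```python
from w import *
rep()
for n in("scene","top","wrist"): cv2.imwrite(f"pics/{n}1.png",get_image(n)["img"][:,:,::-1])
```

```text
t 2.6833 p [611.3 288.1 290.1] F [ 0.2 -0.4 -0. ] tq [-0.04 -0.03 -0.03] w 0.1 j [ 0.68  0.45  0.25 -0.   -1.38 -2.42] xax [-0.002 -0.001 -1.   ]
heading z 80.06 fixture xy [ -0.5 243.7]
out [612.  289.3 290. ] shift [ 0.1 -0.5  1.3]
out2 [612.  289.3 197. ] shift [93.1 -0.6  1.5]
over [591.2 171.1 197. ] shift [  93.3   -0.6 -118.5]
knobabove [547.1 -80.  180. ] shift [ 110.6   -0.5 -373.5]
knob [547.1 -80.   75. ] shift [ 215.6   -0.6 -373.4]
```

View pics/wrist1.png

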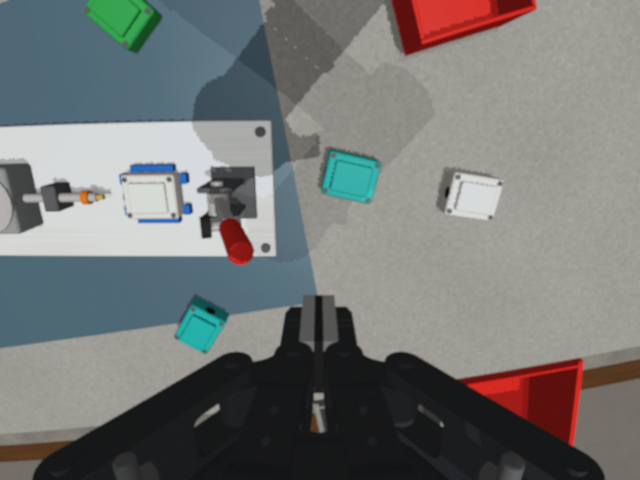

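View pics/scene1.png

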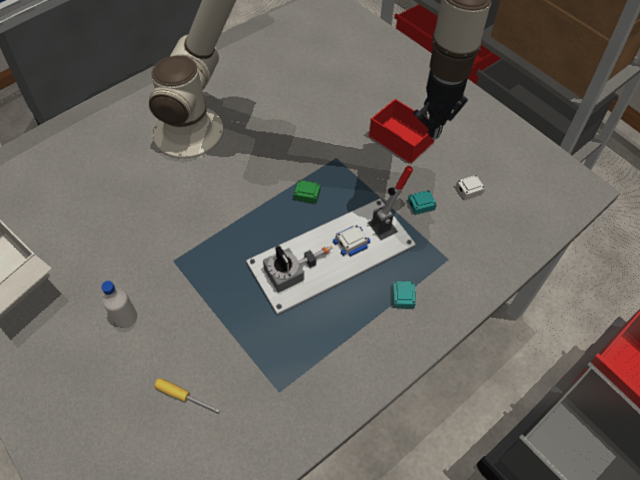

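The wrist view shows the red grip's tip at (238,255), to the fixture -y side of the closed fingers (320,330). The scene view shows the hand outside the clamp and everything else undisturbed.

>>> apply_moves --targets "40 0 0 0 1; 80 0 0 0 1; 93 0 0 0 1; 93 0 0 0 1; 93 0 -10 0 1; 93 0 -20 0 1; 93 0 -30 0 1; 93 0 -40 0 1; 93 0 -45 0 1; 93 0 -50 0 1"

```text
clock: 3.67
position: [603.6, 237.9, 200.7]
ee_rot: [-0.455, 0.54, 0.454, 0.544]
contact_force: [0.1, 2.0, 2.3]
gripper_width: -0.2
```

>>> apply_moves --targets "0 0 -7 0 1; 0 0 -14 0 1; 0 0 -21 0 1; 0 0 -28 0 1; 0 0 -35 0 1; 0 0 -42 0 1; 0 0 -49 0 1; 0 0 -55 0 1; 0 0 -55 0 1; 0 0 -55 0 1"

```text
clock: 4.5
position: [592.9, 183.0, 198.1]
ee_rot: [-0.454, 0.542, 0.454, 0.541]
contact_force: [0.1, -0.1, -0.0]
gripper_width: 0.3
```

Run:
```python
from w import *
rep()
for n in("scene","top","wrist"): cv2.imwrite(f"pics/{n}2.png",get_image(n)["img"][:,:,::-1])
```

```text
t 4.5 p [592.9 183.  198.1] F [ 0.1 -0.1 -0. ] tq [ 0.04 -0.02  0.02] w 0.3 j [ 0.56  0.4  -0.05  0.   -1.12 -2.31] xax [-0.001 -0.001 -1.   ]
heading z 79.95 fixture xy [ -0.4 137. ]
out [612.  289.3 290. ] shift [-92.   -0.2 107.9]
out2 [612.  289.3 197. ] shift [  1.   -0.2 108. ]
over [591.2 171.1 197. ] shift [  1.1  -0.4 -12. ]
knobabove [547.1 -80.  180. ] shift [  18.3   -0.8 -267. ]
knob [547.1 -80.   75. ] shift [ 123.3   -0.9 -266.9]
```

View pics/scene2.png

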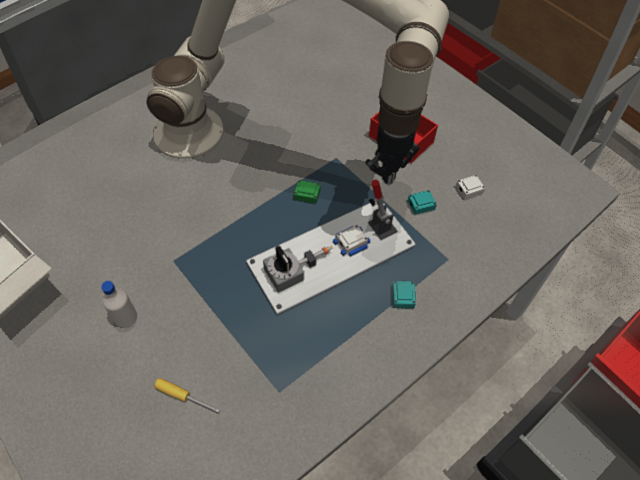

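The grip (377,190) has tipped past upright and the contact force is zero. I'll rise so the clamp can finish swinging.

>>> apply_moves --targets "-10 0 0 0 1; -40 0 0 0 1; -80 0 0 0 1; -100 0 0 0 0; -100 0 0 0 0; -100 0 0 0 0; -100 0 0 0 0; -100 0 0 0 0; -100 0 0 0 0; -100 0 0 0 0"

```text
clock: 5.48
position: [592.9, 183.7, 297.2]
ee_rot: [-0.454, 0.542, 0.455, 0.541]
contact_force: [-0.2, -0.0, 0.6]
gripper_width: 42.9
```

>>> apply_moves --targets "0 0 -40 0 0; 0 0 -80 0 0; 0 0 -120 0 0; 0 0 -160 0 0; 0 0 -190 0 0; 0 0 -190 0 0; 0 0 -190 0 0"

```text
clock: 6.07
position: [559.8, -4.8, 298.2]
ee_rot: [-0.454, 0.542, 0.454, 0.542]
contact_force: [-0.1, 0.6, 0.1]
gripper_width: 42.4
```

Run:
```python
from w import *
rep()
for n in("scene","top","wrist"): cv2.imwrite(f"pics/{n}3.png",get_image(n)["img"][:,:,::-1])
d=get_image("scene")["img"][160:310,240:430,::-1]; cv2.imwrite("pics/c3.png",cv2.resize(d,None,fx=4,fy=4))
```

```text
t 6.0667 p [559.8  -4.8 298.2] F [-0.1  0.6  0.1] tq [ 0.04 -0.   -0.03] w 42.4 j [ 0.28  0.23 -0.04 -0.   -1.3  -2.03] xax [-0. -0. -1.]
heading z 79.83 fixture xy [ -0.6 -53.7]
out [612.  289.3 290. ] shift [  8.2   0.5 298.7]
out2 [612.  289.3 197. ] shift [101.2   0.5 298.7]
over [591.2 171.1 197. ] shift [1.012e+02 1.000e-01 1.787e+02]
knobabove [547.1 -80.  180. ] shift [118.2  -0.9 -76.3]
knob [547.1 -80.   75. ] shift [223.2  -0.9 -76.3]
```

View pics/c3.png

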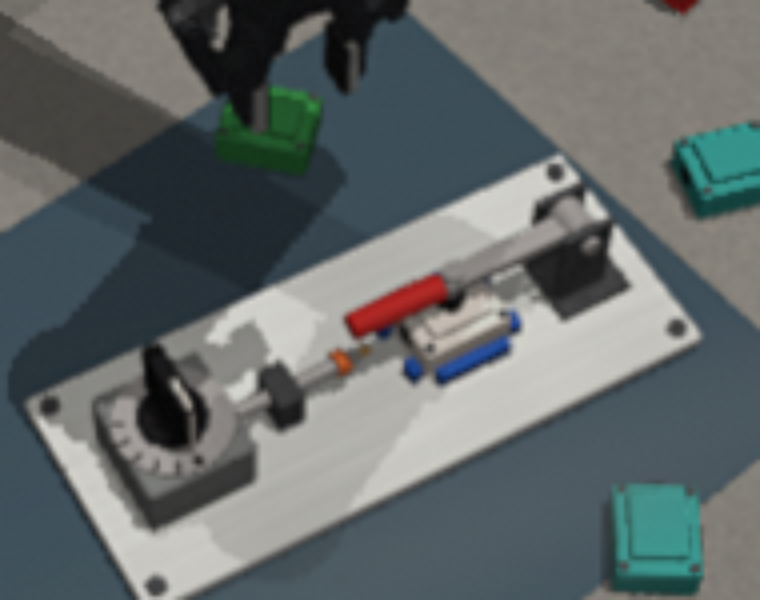

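View pics/wrist3.png

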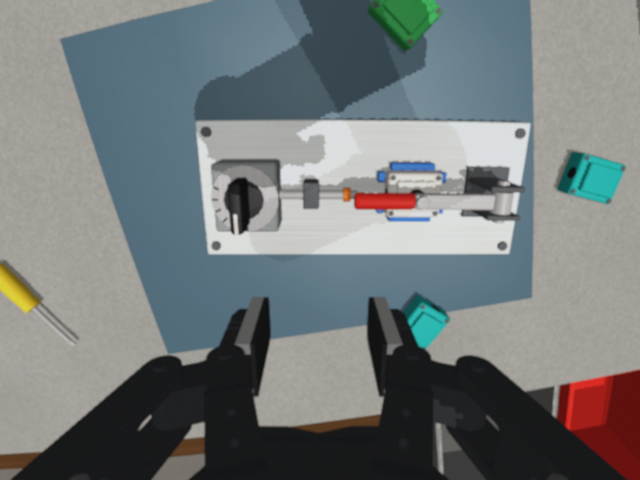

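The clamp is closed: the red bar (385,201 in the wrist view) lies level and the foot is on the white housing (415,190). The knob is at (240,205), still home. I'll refine the knob's position from this wrist view.

Run:
```python
from w import *
d=get_image("wrist");im=d["img"]
P=[plane(d,u,16)[:2] for u in [(206,132),(520,132),(217,246),(503,246)]]
for p in P: print("screw fix",(Rf.T@(p-C)).round(1))
g=cv2.cvtColor(im,cv2.COLOR_RGB2GRAY)
m=np.zeros_like(g); m[160:240,210:280]=(g[160:240,210:280]<45)
cs,_=cv2.findContours(m,cv2.RETR_EXTERNAL,cv2.CHAIN_APPROX_NONE)
k=max(cs,key=cv2.contourArea);print(cv2.boundingRect(k),cv2.minAreaRect(k))
w=np.zeros_like(g);roi=im[200:240,228:250].min(axis=2);ys,xs=np.nonzero(roi>120);print("white",xs.mean()+228,ys.mean()+200,len(xs))
for u in [(xs.mean()+228,ys.mean()+200)]: print("line fix z108",(Rf.T@(plane(d,u,108)[:2]-C)).round(1))
for f,z in [((-25,-130),108),((25,-130),108),((0,-130),108),((0,-130),62)]: print(f,z,proj(d,np.r_[C+Rf@np.array(f),z]).round(1))
cv2.imwrite("pics/c4.png",cv2.resize(im[140:260,180:300,::-1],None,fx=5,fy=5))
```

```text
screw fix [ -65.3 -177.6]
screw fix [-67.  179.3]
screw fix [  71.2 -176.7]
screw fix [ 71.3 180.7]
(227, 178, 29, 53) ((237.96578979492188, 203.1653289794922), (26.811473846435547, 51.32674789428711), 11.68936824798584)
white 237.39228295819936 230.0385852090032 311
line fix z108 [  21.9 -128.3]
(-25, -130) 108 [[232.1 181.2]]
(25, -130) 108 [[235.9 233.2]]
(0, -130) 108 [[234.  207.8]]
(0, -130) 62 [[243.5 197.3]]
```

View pics/c4.png

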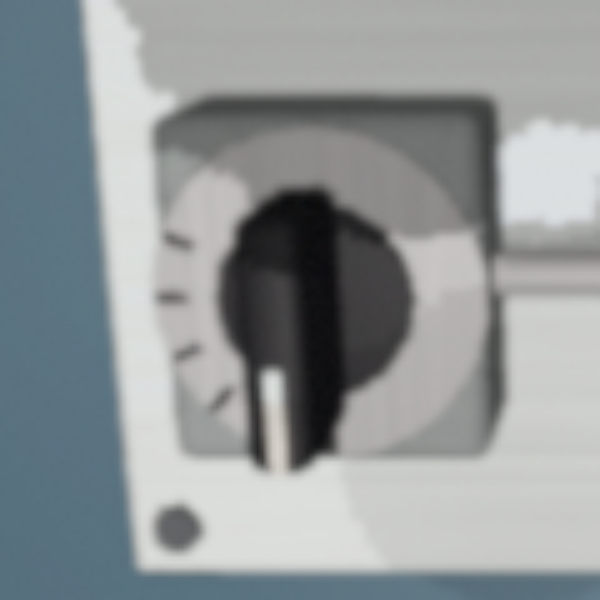

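>>> apply_moves --targets "0 -1 -40 0 0; 0 -2 -75 0 0; 40 -2 -75 0 0; 80 -2 -75 0 0; 130 -2 -75 0 0; 130 -2 -75 0 0; 130 -2 -75 0 0; 130 -2 -75 0 0"

```text
clock: 6.98
position: [550.6, -77.0, 169.7]
ee_rot: [-0.456, 0.541, 0.454, 0.542]
contact_force: [-0.3, -0.2, 1.0]
gripper_width: 42.8
```

Run:
```python
from w import *
rep()
d=get_image("wrist"); cv2.imwrite("pics/wrist5.png",d["img"][:,:,::-1])
for f,z in [((-25,-130),108),((25,-130),108),((0,-130),108),((0,-130),62)]: print(f,z,proj(d,np.r_[C+Rf@np.array(f),z]).round(1))
```

```text
t 6.9833 p [550.6 -77.  169.7] F [-0.3 -0.2  1. ] tq [ 0.02 -0.08 -0.03] w 42.8 j [ 0.15  0.32 -0.26  0.   -0.99 -1.9 ] xax [ 0.002 -0.001 -1.   ]
heading z 80.1 fixture xy [   2.9 -126.4]
out [612.  289.3 290. ] shift [-120.5    2.3  371.3]
out2 [612.  289.3 197. ] shift [-27.5   2.5 371.4]
over [591.2 171.1 197. ] shift [-27.5   2.6 251.4]
knobabove [547.1 -80.  180. ] shift [-10.3   2.9  -3.6]
knob [547.1 -80.   75. ] shift [94.7  3.1 -3.5]
(-25, -130) 108 [[311.8 212.9]]
(25, -130) 108 [[312.2 291. ]]
(0, -130) 108 [[312.  253.4]]
(0, -130) 62 [[313.1 230.3]]
```

View pics/wrist5.png

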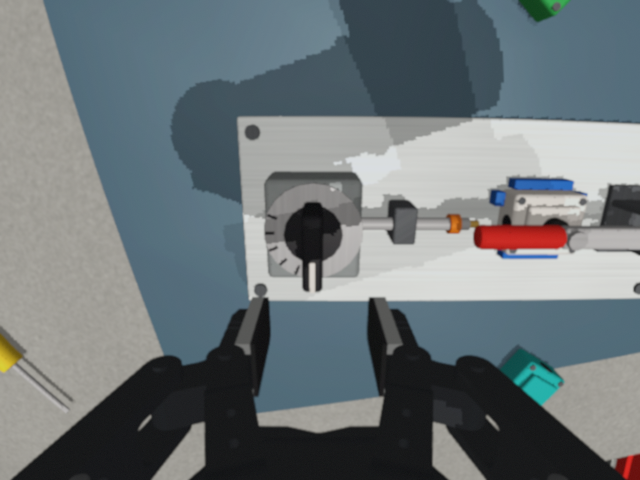

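Wrist view: the bar's white line ends at (312,292) and its axis is at column 312.5, against a predicted 312. The knob estimate therefore holds to under 1 mm. Descending now.

>>> apply_moves --targets "15 1 -1 0 0; 30 2 -2 0 0; 45 3 -3 0 0; 60 3 -3.5 0 0; 75 3 -3.5 0 0; 85 3 -3.5 0 0; 93 3 -3.5 0 0; 94 3 -3.5 0 0; 94 3 -3.5 0 0; 94 3 -3.5 0 0"

```text
clock: 7.87
position: [546.5, -80.3, 75.4]
ee_rot: [-0.455, 0.541, 0.454, 0.542]
contact_force: [-0.2, 0.1, 0.5]
gripper_width: 42.9
```

Run:
```python
from w import *
rep()
for n in("scene","wrist"): cv2.imwrite(f"pics/{n}6.png",get_image(n)["img"][:,:,::-1])
```

```text
t 7.8667 p [546.5 -80.3  75.4] F [-0.2  0.1  0.5] tq [-0.02  0.02 -0.03] w 42.9 j [ 0.15  0.43 -0.37  0.   -0.77 -1.89] xax [ 0.002 -0.    -1.   ]
heading z 80.02 fixture xy [  -0.6 -130.3]
out [612.  289.3 290. ] shift [-214.4   -0.9  375.4]
out2 [612.  289.3 197. ] shift [-121.4   -0.7  375.4]
over [591.2 171.1 197. ] shift [-121.5   -0.7  255.4]
knobabove [547.1 -80.  180. ] shift [-104.6   -0.8    0.4]
knob [547.1 -80.   75. ] shift [ 0.4 -0.6  0.3]
```

View pics/wrist6.png

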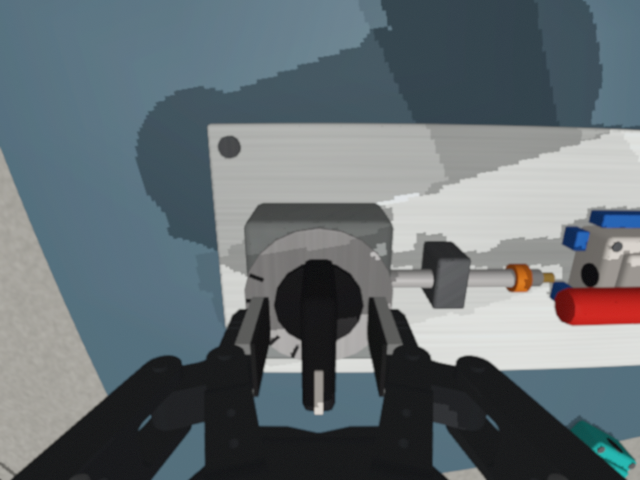

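The bar (319,335) lies midway between the pads at columns 258 and 381. Closing the gripper.

>>> apply_moves --targets "0 -1 0 0 0.3; 0 -1 0 0 0.6; 0 -1 0 0 1; 0 -1 0 0 1; 0 -1 0 0 1; 0 -1 0 0 1; 0 -1 0 0 1; 0 -1 0 0 1"

```text
clock: 8.63
position: [546.9, -80.5, 74.8]
ee_rot: [-0.455, 0.541, 0.454, 0.542]
contact_force: [-0.3, 1.5, 5.6]
gripper_width: 12.5
```

```bash
python3 w.py|head -2
```

```text
t 8.6333 p [546.9 -80.5  74.8] F [-0.3  1.5  5.6] tq [ 0.5   0.3  -0.04] w 12.5 j [ 0.15  0.43 -0.37  0.   -0.77 -1.89] xax [ 0.001  0.    -1.   ]
heading z 80.0 fixture xy [  -0.2 -130.5]
```

>>> apply_moves --targets "0 0 0 3 1; 0 0 0 6 1; 0 0 0 9 1; 0 0 0 12 1; 0 0 0 15 1; 0 0 0 18 1; 0 0 0 20 1; 0 0 0 22.5 1; 0 0 0 22.5 1; 0 0 0 22.5 1"

```text
clock: 9.47
position: [547.0, -80.3, 74.8]
ee_rot: [-0.341, 0.619, 0.34, 0.62]
contact_force: [-0.8, 3.0, 5.9]
gripper_width: 12.3
```

Run:
```python
from w import *
rep()
for n in("scene","wrist"): cv2.imwrite(f"pics/{n}7.png",get_image(n)["img"][:,:,::-1])
```

```text
t 9.4667 p [547.  -80.3  74.8] F [-0.8  3.   5.9] tq [0.67 0.23 0.16] w 12.3 j [ 0.15  0.43 -0.37  0.   -0.77 -2.28] xax [ 0.001  0.    -1.   ]
heading z 57.54 fixture xy [-1.000e-01 -1.303e+02]
out [612.  289.3 290. ] shift [-215.1  143.3  346.9]
out2 [612.  289.3 197. ] shift [-122.1  143.4  346.8]
over [591.2 171.1 197. ] shift [-122.1   97.5  236. ]
knobabove [547.1 -80.  180. ] shift [-1.052e+02 -1.000e-01  4.000e-01]
knob [547.1 -80.   75. ] shift [-0.2  0.   0.3]
```

View pics/wrist7.png

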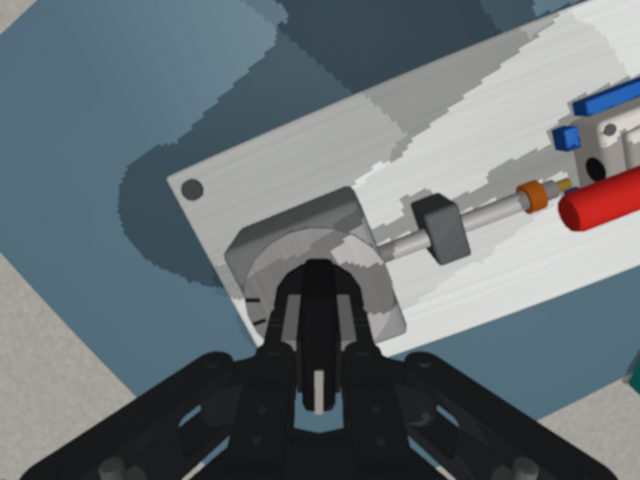

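The knob turns with the gripper: its white line (319,390) stays on the jaw centre. The torque of 0.16 N m fits the first stop. Going on to the second and third stops.

>>> apply_moves --targets "0 0 0 3 1; 0 0 0 6 1; 0 0 0 9 1; 0 0 0 12 1; 0 0 0 15 1; 0 0 0 18 1; 0 0 0 20 1; 0 0 0 22.5 1; 0 0 0 22.5 1; 0 0 0 22.5 1"

```text
clock: 10.4
position: [547.1, -80.2, 74.8]
ee_rot: [-0.213, 0.674, 0.213, 0.675]
contact_force: [-1.4, 2.5, 5.4]
gripper_width: 11.8
```

>>> apply_moves --targets "0 0 0 3 1; 0 0 0 6 1; 0 0 0 9 1; 0 0 0 12 1; 0 0 0 15 1; 0 0 0 18 1; 0 0 0 20 1; 0 0 0 22.5 1; 0 0 0 22.5 1; 0 0 0 22.5 1"

```text
clock: 11.23
position: [547.2, -80.1, 74.8]
ee_rot: [-0.078, 0.702, 0.078, 0.703]
contact_force: [-0.5, 3.8, 5.1]
gripper_width: 12.2
```

Run:
```python
from w import *
rep()
for n in("scene","wrist"): cv2.imwrite(f"pics/{n}8.png",get_image(n)["img"][:,:,::-1])
d=cv2.imread("pics/scene8.png")[160:310,240:430]; cv2.imwrite("pics/c8.png",cv2.resize(d,None,fx=4,fy=4))
```

```text
t 11.2333 p [547.2 -80.1  74.8] F [-0.5  3.8  5.1] tq [0.97 0.25 0.18] w 12.2 j [ 0.15  0.43 -0.37  0.   -0.77 -3.07] xax [ 0.002  0.    -1.   ]
heading z 12.61 fixture xy [ 1.0e-01 -1.3e+02]
out [612.  289.3 290. ] shift [-215.   346.3  144.2]
out2 [612.  289.3 197. ] shift [-122.   346.4  144. ]
over [591.2 171.1 197. ] shift [-122.   235.5   98. ]
knobabove [547.1 -80.  180. ] shift [-1.052e+02  1.000e-01  1.000e-01]
knob [547.1 -80.   75. ] shift [-0.2  0.1 -0.1]
```

View pics/wrist8.png

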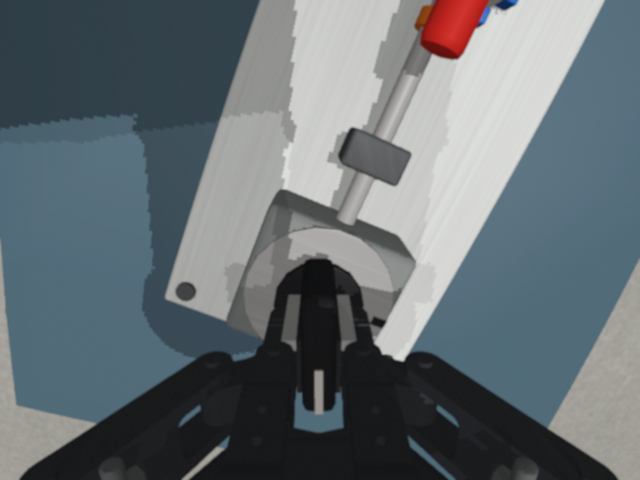

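View pics/c8.png

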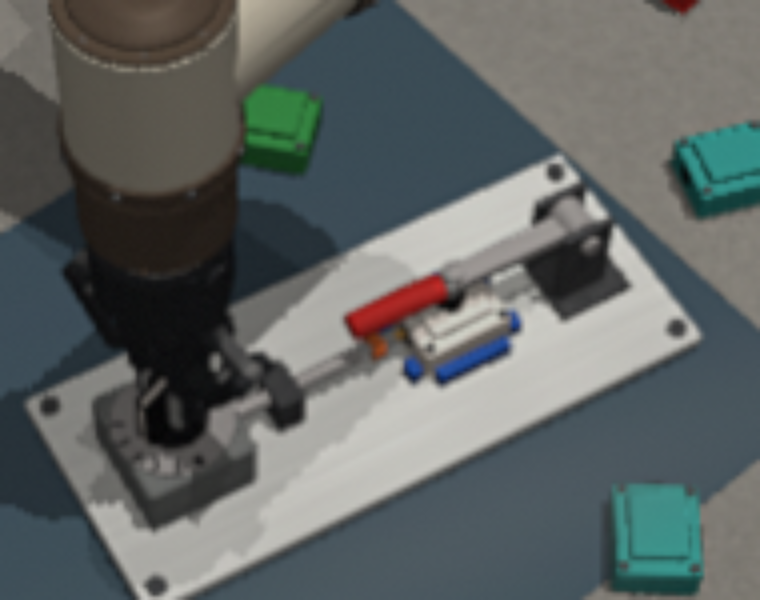

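>>> apply_moves --targets "0 0 0 0 1; 0 0 0 0 1; 0 0 0 0 1; 0 0 0 0 1; 0 0 0 0 1; 0 0 0 0 1"

```text
clock: 11.83
position: [547.2, -80.1, 74.8]
ee_rot: [-0.078, 0.702, 0.078, 0.703]
contact_force: [0.2, 3.1, 4.7]
gripper_width: 12.3
```

Run:
```python
from w import *
rep()
from bench import job
print(job.job_done())
```

```text
t 11.8333 p [547.2 -80.1  74.8] F [0.2 3.1 4.7] tq [0.94 0.19 0.21] w 12.3 j [ 0.15  0.43 -0.37 -0.   -0.77 -3.07] xax [ 0.002  0.    -1.   ]
heading z 12.61 fixture xy [ 1.0e-01 -1.3e+02]
out [612.  289.3 290. ] shift [-215.   346.3  144.2]
out2 [612.  289.3 197. ] shift [-122.   346.3  144. ]
over [591.2 171.1 197. ] shift [-122.   235.5   98. ]
knobabove [547.1 -80.  180. ] shift [-1.052e+02  1.000e-01  1.000e-01]
knob [547.1 -80.   75. ] shift [-0.2  0.1 -0.1]
the job is handed in; nothing more can be done
None
```

The clamp is closed on the housing and the gripper is holding the knob at the third stop. I handed the job in at 11.8 s; no verdict is reported.

- **Clamp:** I pushed the red grip over centre from outside with closed fingers, and it swung shut by itself. The last pictures show its arm level over the white housing, which is still in its nest. I could not measure the clamp angle or its press force directly.
- **Knob:** I gripped the bar and turned it 67.4° clockwise (1.176 rad against 1.178 for the third stop). That angle comes from the gripper's heading, but the white line stayed centred between the jaws. Torque about the vertical was about 0.21 N m, against 0.22 expected, and the opening was 12.3 mm on the 13 mm bar.
- **Other things on the bench:** nothing else was touched on purpose, and no unexpected contact force showed up. I did not re-measure the positions of the bystander objects at the end.
- **Tight margin:** the last arm joint ended at -3.07 rad, closer to its -3.1 limit than I had worked out (about -2.8), but within range.

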